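# Set the washed metal cup upside down on the drying peg

## Task

Two washed mixing cups lie draining, each in a small sloping wooden cradle. Take the bare metal one, turn it mouth down and lower it over the wooden peg of the drying stand until its rim sits flat on the stand's board; set it down gently rather than dropping it, and let go. Leave the blue cup lying in its cradle.

Things in the scene. Friction and masses are not known exactly. Their poses are not given: they have to be found in the camera images.
- metal_cup: Bare grey metal cup, the one to move: straight and round, outer diameter 56 mm, 90 mm high, wall 4 mm, inside 48 mm wide and 85 mm deep; about 0.12 kg. Origin: centre of the closed end's outer face; z axis along the cup's axis from the closed end to the mouth. It lies loose in its cradle, mouth low and roughly toward the robot, axis sloping 40 degrees; its walls stand free on both sides.
- blue_cup: Blue plastic cup of the same size and frame, lying in another cradle to the left of the first. It stays there.
- cradle: Fixed wooden cradle of the metal cup, 80 mm wide (y), 105 mm deep (x); its board rises 40 degrees toward its +x, with two dowel rails that the cup lies on and a stop at the low (-x) end, which faces roughly toward the robot. Origin on the bench under its middle, z up. The lying cup's axis runs along x seen from above, 50 mm above the bench at the mouth, 108 mm at the closed end; its highest edge is at 129 mm.
- stand: Fixed drying stand: round plywood board 110 mm wide, its top 45 mm above the bench, on three feet, with one upright light-wood peg in its middle. Origin on the bench under its middle, z up.
- peg_foot (a point): Centre of the peg at the level of the stand board's top (45 mm above the bench). There is a collar 28 mm wide and 5 mm high round the peg's foot, which fits inside the cup, so that the rim rests on the board.
- peg_tip (a point): Top of the peg, 65 mm above the board (110 mm above the bench); the peg is 20 mm thick with a rounded nose.
- metal_cup_mouth (a point): Centre of the metal cup's open mouth, at its rim, 90 mm along the cup's z axis from its origin.
Things that resemble listed ones, but are neither listed nor needed, are in the scene too. What is shaped like the metal_cup but purple is not meant.

How it is judged:
At the end, for the whole second after the job is handed in: The metal cup stands mouth down over the peg, its axis within about 10 degrees of vertical, its mouth within 16 mm of the peg's axis, its rim on the stand's board (within 5 mm), at rest and released; the blue cup lies in its cradle within 20 mm of where it was (angle between metal_cup's own z axis and vertical above 2.967 rad and horizontal distance between metal_cup_mouth and peg_foot below 0.016 m and z of metal_cup_mouth in the frame of peg_foot between -0.005 and 0.005 m and linear speed of metal_cup below 0.02 m/s and contact force between the fingers and metal_cup below 0.1 N and distance of blue_cup from where it was at the start of the episode below 0.02 m); the robot touches nothing.
It fails at once if the metal cup is dropped onto the peg (falls free by more than about 12 mm there) (horizontal distance between metal_cup_mouth and peg_foot below 0.05 m and contact force between the fingers and metal_cup below 0.1 N and linear speed of metal_cup above 0.5 m/s).
It fails at once if the blue cup is knocked out of its cradle (moved more than 40 mm) (distance of blue_cup from where it was at the start of the episode above 0.04 m).
It also fails if it takes over 35 s, if anything falls off the work surface, if the arm or the gripper's body presses on something with over 40 N, if the wrist force passes 120 N, or if a joint passes its speed limit or range.

## Robot

A 6-joint arm with a two-finger parallel gripper is mounted at the origin on the work surface; the furniture and walls round the work are solid. World frame = base frame: x ahead of the robot, y to its left, z up, the work surface at z = 0. Lengths are in m, angles in rad, forces in N, time in s.
With the tool pointing down it reaches from about 0.15 to 0.775 m from the base axis. Payload 6.1 kg.
Tool frame: the origin (TCP) lies at the very end of the fingers, on their centre line; the grasp point (between the pads) lies pinch_z behind it (pinch_z is the distance from the TCP to the grasp point, in m); z points along the fingers, x is the direction in which the jaws open and shut, and the axes are right-handed (so a half turn about z gives the same grasp; the last joint's range is limited). The gripper opens to 85 mm and grips with 20 to 120 N. Pads are 22 mm wide; open, the fingers measure 114 mm over their backs; the gripper's body (76 mm by 85 mm) begins 54 mm behind the grasp point. The pads swing forward as they close: fully open they stand 13 mm farther back than shut.
Start: joints at [1.271, 0.126, -0.04, 1.405, 0, 1.571], TCP at [0.155, 0.502, 0.231] pointing down, gripper open.
Joint ranges: [-2.72, 2.72], [-0.95, 1.95], [-1.27, 1.35], [-1.78, 2.02], [-1.46, 1.47], [-3.14, 3.14]. Speed limits (rad/s): [2.39, 2.39, 3.01, 3.14, 3.14, 3.14].

## Interface

Orientations are given as a unit quaternion [x, y, z, w].
In Python, from rig import get_state, camera, camera_params, hand_in, pinch_z gives the robot as it stands.
- The arm moves only by the shell command python3 -m inch 'ROWS' [FORCE]. ROWS is JSON, a list of rows, each a list of 5 numbers: the shift along the tool's x, y, z in mm, then the turn about the tool's z in rad, then the opening, from 0 (shut) to 1 (fully open). In form: [[dx, dy, dz, twist, claw], ...]. A call has 1 to 5 rows; each row is the pose to reach, as a shift and turn from the pose commanded when the call began, along the tool's axes at that moment; what a row does not reach only later rows make up. A row lasts 1/10 s, in which the tool goes at most 50 mm and 8.59 degrees, less where a joint would pass 70% of its speed; a pose out of reach is approached as far as the arm can. A call with a gripper value outside its range is refused whole. The fingers move at their own pace and stop on an object; FORCE is the grip in N (left out, the last holds). Time passes only in rows, so rows that repeat a pose let the fingers close. It gives the time, the measured TCP pose, the force and the opening at its end, in the units of the state.
- get_state(): the state, without advancing time (a new reading comes with each control period).
- camera(name): name is "side" or "top" or "wrist"; returns the picture (420x560x3 uint8, red, green, blue); there is no depth.
- camera_params(name): a dict with "K" (3x3 intrinsics, pixels), "extrinsics" (4x4, takes a point from world to camera coordinates). Camera axes: x right, y down, z forward; pixel columns grow to the right and rows downward; lengths in m; the calibration is good to about 2 mm. A picture is of the moment at which its call begins: read the wrist's pose just before it. camera_params takes no time and is no camera call; for the wrist camera it gives the pose at the moment of the call.
- hand_in(): hands the job in, once; it reports no verdict.
The state is a dict: "t": time; "joint_positions": joint angles; "joint_vel": joint speeds; "joint_efforts": joint torques, N m; "tcp_pos": TCP position; "tool_rot": TCP orientation; "ft_force": force on the tool from outside, world axes, zero at the start; "wrist_torque": the same for the moment, N m; "gripper_width": opening from 0.0 (shut) to 1.0 (fully open).
Only numpy, scipy, OpenCV 4.12 (cv2) and the standard library are available. Lean on these libraries where they do the work, as an engineer would, in place of code of your own. Each camera call takes 0.05 s, during which the arm holds its last target. There are 200 camera calls.

## Working session

There is one attempt and no reset: what is moved stays moved. The work goes in short steps, Python scripts to look and compute and a shell command to move; the robot and the scene stay as the last step left them, time stands still between calls to the robot, and variables do not carry over. Pictures are saved under pics/ and viewed, about 8 in all and at most 12, crops included, and the job is handed in when it is done.

```bash
mkdir -p pics; cat > h.py <<'E'
import cv2,numpy as np
from rig import *
def grab(n,f):
    p=camera_params(n);im=camera(n);cv2.imwrite('pics/'+f,im[...,::-1]);np.savez('pics/'+f[:-4],K=p['K'],E=p['extrinsics'],im=im);return im,p
def proj(p,X):
    K,E=np.array(p['K']),np.array(p['E' if 'E' in p else 'extrinsics']);c=E[:3,:3]@np.array(X,float)+E[:3,3];c=K@c;return c[:2]/c[2]
def ray(p,uv,z):
    K,E=np.array(p['K']),np.array(p['E' if 'E' in p else 'extrinsics']);R=E[:3,:3];o=-R.T@E[:3,3]
    d=R.T@np.linalg.inv(K)@[uv[0],uv[1],1];return o+d*(z-o[2])/d[2]
E
python3 - <<'E'
from h import *
a,p=grab('top','t0.png');b,q=grab('side','s0.png')
print(pinch_z,get_state())
for x in(p,q):
  E=np.array(x['extrinsics']);print(-E[:3,:3].T@E[:3,3],E[2,:3])
E
```

```text
0.0187 {'t': 0.1, 'joint_positions': array([ 1.27101690e+00,  1.26321329e-01, -4.05119558e-02,  1.40539414e+00,
       -2.29824925e-05,  1.57080325e+00]), 'joint_vel': array([ 0.00199093, -0.001026  ,  0.00314572, -0.00115787,  0.00163736,
       -0.00075665]), 'joint_efforts': array([ 1.63627868e-03, -4.36897838e+01,  3.53610241e+01,  1.35263120e-02,
        1.44365049e-04,  3.46129696e-06]), 'tcp_pos': array([0.15493516, 0.50123185, 0.23060321]), 'tool_rot': array([ 8.04771836e-01,  5.93583844e-01, -5.69030623e-04,  4.33990803e-04]), 'ft_force': array([ 0.143213  , -0.39033203, -0.72130429]), 'wrist_torque': array([-0.00444692,  0.01997944, -0.0211066 ]), 'gripper_width': 0.9984103605728044}
[ 0.27502798 -0.38273041  1.18596776] [ 0.11162701  0.00938057 -0.9937059 ]
[ 0.08031839 -1.48647606  0.78574737] [ 0.23039524  0.82622862 -0.51406644]
```

View pics/t0.png

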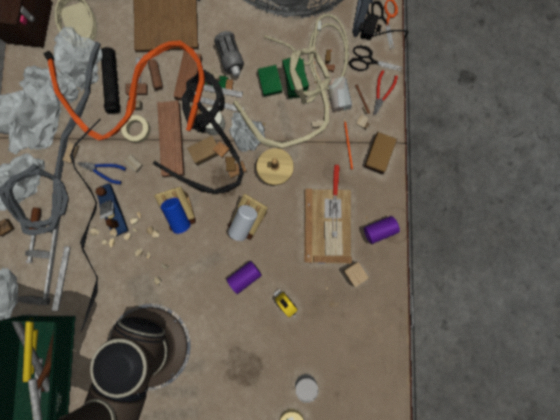

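View pics/s0.png

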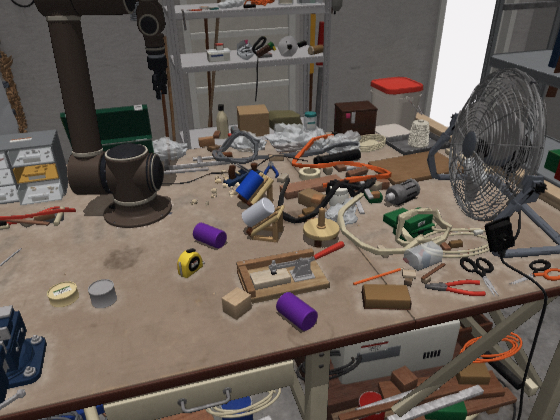

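Candidates: grey cup in cradle top (244,222)/side (257,212); blue in cradle (175,215); purples (242,277) and (381,229); loose grey tins (340,93) and (306,388). The choice is the grey one in the cradle. The stand is at top (274,166).

```bash
python3 - <<'E'
from h import *
for n,r in(('t0',(185,260,225,275)),('s0',(185,250,235,345))):
    d=np.load(f'pics/{n}.npz');im=d['im'];y0,y1,x0,x1=r
    c=im[y0:y1,x0:x1]
    if n=='t0': c=im[140:260,215:305]; y0,x0=140,215
    hsv=cv2.cvtColor(np.ascontiguousarray(c),cv2.COLOR_RGB2HSV)
    m=((hsv[...,1]<45)&(hsv[...,2]>95)).astype(np.uint8)
    k,l,s,ce=cv2.connectedComponentsWithStats(m);i=1+s[1:,4].argmax();m=(l==i).astype(np.uint8)
    cn=max(cv2.findContours(m,0,1)[0],key=len);R=cv2.minAreaRect(cn)
    print(n,s[i],ce[i]+[x0,y0],R,(cv2.boxPoints(R)+[x0,y0]).round(1).tolist())
    if n=='t0':
        w=((hsv[...,0]>12)&(hsv[...,0]<28)&(hsv[...,1]>80)&(hsv[...,2]>140)).astype(np.uint8)
        w[55:]=0;print('board',cv2.fitEllipse(max(cv2.findContours(w,0,1)[0],key=len)))
    v=cv2.resize(np.ascontiguousarray(c),None,fx=4,fy=4,interpolation=2)
    cv2.drawContours(v,[cn*4+2],-1,(255,0,0),1);cv2.imwrite(f'pics/{n}c.png',v[...,::-1])
    globals()[n]=v
h=max(t0.shape[0],s0.shape[0]);o=np.zeros((h,t0.shape[1]+s0.shape[1],3),np.uint8)
o[:t0.shape[0],:t0.shape[1]]=t0;o[:s0.shape[0],t0.shape[1]:]=s0;cv2.imwrite('pics/crop.png',o[...,::-1])
E
```

```text
t0 [ 14  65  28  37 660] [242.34242424 222.98484848] ((26.700000762939453, 83.10000610351562), (20.124608993530273, 37.11872863769531), 26.56505012512207) [[224.4, 235.2], [241.0, 202.0], [259.0, 211.0], [242.4, 244.2]]
board ((59.94674301147461, 25.619163513183594), (34.85121536254883, 35.691375732421875), 103.16812896728516)
s0 [  6  12  34  29 474] [257.44092827 209.77637131] ((22.461536407470703, 26.692306518554688), (18.30510711669922, 34.39141082763672), 56.3099365234375) [[238.1, 213.6], [266.7, 194.5], [276.8, 209.8], [248.2, 228.8]]
```

View pics/crop.png

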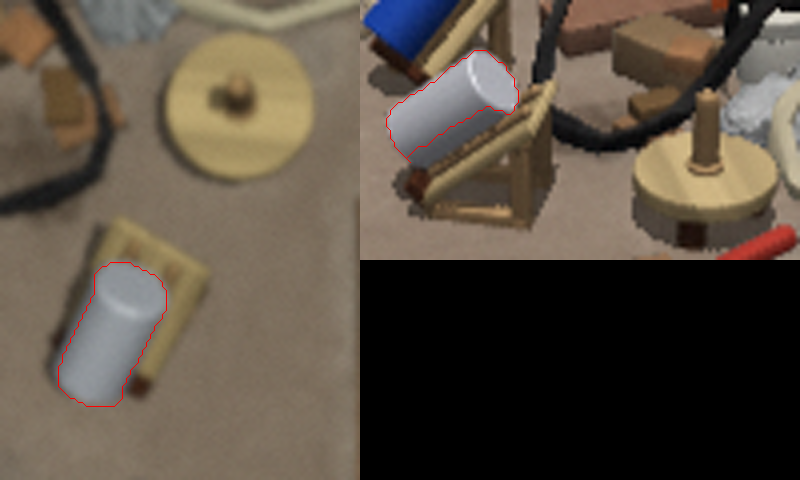

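The crop confirms the bare grey cup, with its closed end up at crop (133,293). The blue cup is well to the left, and the peg is at crop (238,90).

```bash
python3 - <<'E'
from h import *
from scipy.optimize import brentq
from scipy.spatial.transform import Rotation as Rn
t=dict(np.load('pics/t0.npz'));s=dict(np.load('pics/s0.npz'))
uv=np.array([248.2,213.2]);C=ray(t,uv,.108);print('C top',C,'side',ray(s,(268.5,205),.108))
c0=np.array([241.7,223.1]);n=np.array([33.2,16.6])
for nn in (n,np.array([np.cos(np.radians(a)),np.sin(np.radians(a))])if (a:=24) else 0):
  M=lambda a:C-.09*np.array([np.cos(.698)*np.cos(a),np.cos(.698)*np.sin(a),np.sin(.698)])
  a=brentq(lambda a:(proj(t,M(a))-proj(t,C))@np.array([nn[0],nn[1]]),-1.2,.8);print('psi',a,M(a),proj(t,M(a)))
B=ray(t,(274.95,165.6),.045);print('board',B,'pegtip top',ray(t,(215+238/4,140+81/4),.11),'board side',ray(s,(235+(705-360)/4,185+165/4),.045),'tip side',ray(s,(235+(708-360)/4,185+92/4),.11))
b=ray(t,(175,210),.1);print('blue',b)
print(Rn.from_quat(get_state()['tool_rot']).as_matrix().round(3))
E
```

```text
C top [ 0.38332558 -0.29220341  0.108     ] side [ 0.38872254 -0.29639753  0.108     ]
psi -0.5393170560868225 [ 0.32416098 -0.2567933   0.0501582 ] [237.07190466 235.45619067]
psi -0.4921732482817416 [ 0.32255797 -0.25962085  0.0501582 ] [238.03634336 236.02794656]
board [ 0.53209817 -0.3625467   0.045     ] pegtip top [ 0.53263911 -0.36219054  0.11      ] board side [ 0.53337388 -0.36315759  0.045     ] tip side [ 0.53232617 -0.3665707   0.11      ]
blue [ 0.39001419 -0.08766963  0.1       ]
[[ 0.295  0.955 -0.   ]
 [ 0.955 -0.295 -0.001]
 [-0.001  0.    -1.   ]]
```

```bash
python3 -m inch '[[-43,27,0,0.05,1],[-86,55,0,0.1,1],[-129,82,0,0.15,1],[-172,109,0,0.22,1],[-172,109,0,0.22,1]]'
```

```text
t: 0.6
tcp_pos: [0.2085, 0.3007, 0.2314]
tool_rot: [0.866, 0.499, -0.0, 0.001]
ft_force: [-0.1, 1.3, -0.2]
gripper_width: 0.998
```

```bash
for i in 1; do python3 -m inch '[[-34,35,0,0,1],[-68,70,0,0,1],[-102,105,0,0,1],[-136,140,0,0,1],[-142,144,0,0,1]]'; done; python3 -m inch '[[-34,35,0,0,1],[-68,70,0,0,1],[-102,105,0,0,1],[-136,140,0,0,1],[-142,144,0,0,1]]'; python3 -m inch '[[-34,35,0,0,1],[-68,70,0,0,1],[-102,105,0,0,1],[-136,140,0,0,1],[-142,144,0,0,1]]'; python3 -m inch '[[0,0,0,0,1],[0,0,0,0,1]]'
python3 - <<'E'
from h import *
im,p=grab('wrist','w1.png');E=p['extrinsics'];E=np.array(E);print(-E[:3,:3].T@E[:3,3],E[2,:3],get_state()['tcp_pos'])
E
```

```text
t: 1.1
tcp_pos: [0.2637, 0.1064, 0.2313]
tool_rot: [0.867, 0.498, 0.0, 0.001]
ft_force: [-0.4, -0.5, -0.6]
gripper_width: 0.997
t: 1.6
tcp_pos: [0.3184, -0.0883, 0.2308]
tool_rot: [0.867, 0.499, -0.0, 0.0]
ft_force: [-0.1, 0.4, -0.8]
gripper_width: 0.999
t: 2.1
tcp_pos: [0.3736, -0.2823, 0.2298]
tool_rot: [0.866, 0.501, -0.0, -0.0]
ft_force: [0.5, 0.5, -1.7]
gripper_width: 1.001
t: 2.3
tcp_pos: [0.3719, -0.2779, 0.231]
tool_rot: [0.865, 0.502, -0.0, -0.001]
ft_force: [0.2, 0.8, 1.2]
gripper_width: 1.001
[ 0.31420686 -0.24542856  0.37434984] [ 0.22854336 -0.12933666 -0.96490412] [ 0.3718028  -0.2776801   0.23130003]
```

View pics/w1.png

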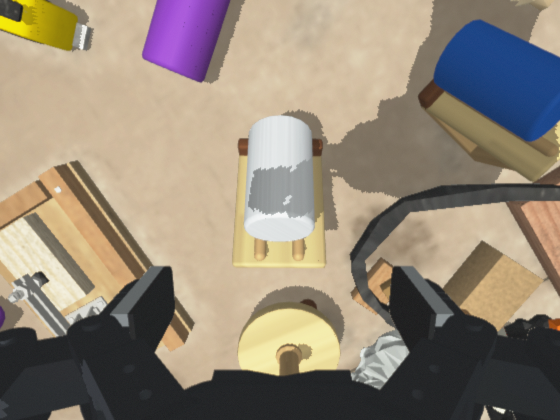

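```bash
python3 - <<'E'
from h import *
w=dict(np.load('pics/w1.npz'));T=np.array([.3718,-.2777]);tx=np.array([.497,.868]);ty=np.array([.868,-.497])
for n,uv,z in(('bottomlip low edge',(281,241),.0865),('C',(281,226),.108),('mouth top',(280,117),.072),('board',(289,352),.045),('pegtip?',(290,395),.11)):
    X=ray(w,uv,z);d=X[:2]-T;print(n,X.round(4),'tool',d@tx,d@ty)
print(proj(w,[.533,-.363,.11]),proj(w,[.533,-.363,.045]))
E
```

```text
bottomlip low edge [ 0.4052 -0.2976  0.0865] tool -0.0006721735215661008 0.03888444681138781
C [ 0.3877 -0.2876  0.108 ] tool -0.0006783849013363687 0.018734116648529614
mouth top [ 0.3168 -0.248   0.072 ] tool -0.0015790208840671075 -0.06251288751005189
board [ 0.5307 -0.3596  0.045 ] tool 0.007899004269297188 0.17866826738422853
pegtip? [ 0.5268 -0.3579  0.11  ] tool 0.007395557181158454 0.17436614158200586
[288.44722435 402.43909931] [287.25983465 354.96118273]
```

The wrist picture shows the cup aligned with the tool y axis, its closed end at (281,226). It sits centred between the fingers laterally, about 1 mm off. Descending.

```bash
python3 -m inch '[[-1,4,40,0,1],[-1,4,80,0,1],[-1,4,115,0,1],[-1,4,140,0,1],[-1,4,150,0,1]]' 20; python3 -m inch '[[0,0,5,0,1],[0,0,10,0,1],[0,0,10,0,1],[0,0,10,0,0.3],[0,0,10,0,0.3]]' 20;  python3 -m inch '[[0,0,0,0,0.3],[0,0,0,0,0.3],[0,0,0,0,0.3],[0,0,0,0,0.3]]' 20
```

```text
t: 2.85
tcp_pos: [0.3735, -0.2796, 0.0794]
tool_rot: [0.865, 0.503, -0.0, -0.001]
ft_force: [-0.5, -0.3, -0.9]
gripper_width: 1.0
t: 3.35
tcp_pos: [0.3752, -0.2825, 0.0721]
tool_rot: [0.865, 0.502, 0.0, 0.001]
ft_force: [-0.4, -0.7, 0.4]
gripper_width: 0.69
t: 3.75
tcp_pos: [0.3753, -0.2821, 0.0723]
tool_rot: [0.865, 0.502, 0.001, 0.0]
ft_force: [0.4, 2.3, 6.3]
gripper_width: 0.661
```

```bash
python3 -m inch '[[0,0,-5,0,0.3],[0,0,-25,0,0.3],[0,0,-55,0,0.3],[0,0,-85,0,0.3],[0,0,-115,0,0.3]]' 20; python3 -m inch '[[0,0,0,0,0.3],[0,0,0,0,0.3]]' 20
python3 - <<'E'
from h import *
a,p=grab('wrist','w2.png');b,q=grab('side','s2.png');s=np.load('pics/s2.npz')
u=proj(q,[.37,-.28,.17]).astype(int);print(u)
v=cv2.resize(np.ascontiguousarray(b[u[1]-50:u[1]+60,u[0]-60:u[0]+110]),None,fx=2.4,fy=2.4,interpolation=2)
w=cv2.resize(a,(390,292));o=np.zeros((292,390+v.shape[1],3),np.uint8);o[:,:390]=w;o[:min(292,v.shape[0]),390:]=v[:292];cv2.imwrite('pics/c2.png',o[...,::-1]);print(u[0]-60,u[1]-50)
E
```

```text
t: 4.25
tcp_pos: [0.3743, -0.2822, 0.1875]
tool_rot: [0.865, 0.502, -0.0, -0.0]
ft_force: [0.6, -0.3, -0.8]
gripper_width: 0.667
t: 4.45
tcp_pos: [0.3749, -0.2825, 0.1866]
tool_rot: [0.865, 0.502, 0.0, 0.001]
ft_force: [-0.4, -0.1, -1.6]
gripper_width: 0.66
[260 184]
200 134
```

View pics/c2.png

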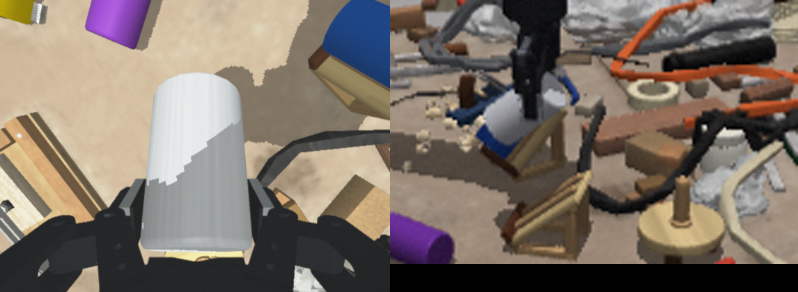

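The cup is held at about 40° and did not swing under gravity. The tool can't tilt, so I'll use the peg as a lever: go past the peg, descend so the peg is at the open mouth, then pull back (-y) so the rim's lower edge catches the peg and the cup pivots upright in the pads.

```bash
python3 -m inch '[[2,40,-5,0,0.3],[4,85,-5,0,0.3],[6,130,-5,0,0.3],[8,175,-5,0,0.3],[8,215,-5,0,0.3]]' 20; python3 -m inch '[[0,24,0,0,0.3],[0,24,0,0,0.3],[0,24,0,0,0.3]]' 20
python3 - <<'E'
from h import *
b,q=grab('side','s3.png');a,p=grab('wrist','w3.png')
print(get_state()['tcp_pos'])
P=np.array([.533,-.363]);T=get_state()['tcp_pos'][:2];d=P-T;print('peg in tool',d@[.4965,.868],d@[.868,-.4965])
u=proj(q,[.56,-.38,.17]).astype(int)
v=cv2.resize(np.ascontiguousarray(b[u[1]-60:u[1]+70,u[0]-80:u[0]+80]),None,fx=3,fy=3,interpolation=2)
o=np.zeros((390,800,3),np.uint8);o[:,:480]=v[:390];o[:240,480:]=cv2.resize(a,(320,240));cv2.imwrite('pics/c3.png',o[...,::-1])
E
```

```text
t: 5.05
tcp_pos: [0.5665, -0.3823, 0.1889]
tool_rot: [0.865, 0.502, -0.001, -0.001]
ft_force: [0.2, -0.5, 0.1]
gripper_width: 0.66
t: 5.35
tcp_pos: [0.5856, -0.3935, 0.1888]
tool_rot: [0.865, 0.502, -0.001, -0.002]
ft_force: [-0.0, 0.2, 0.1]
gripper_width: 0.662
[ 0.58506165 -0.39334476  0.19063864]
peg in tool 0.0004906409695256063 -0.06025568005837772
```

View pics/c3.png

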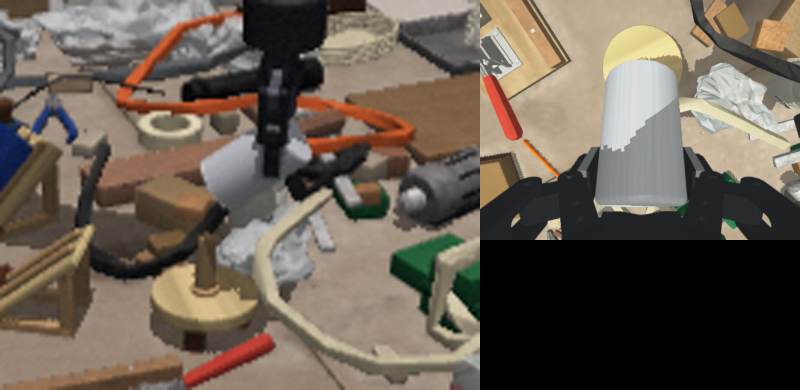

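The side view shows the mouth above the peg (about (207,240)), with the low rim just beyond it at about (225,208). Descending to tip-inside-mouth height.

```bash
python3 -m inch '[[0,0,15,0,0.3],[0,0,30,0,0.3],[0,0,45,0,0.3],[0,0,58,0,0.3],[0,0,62,0,0.3]]' 20; python3 -m inch '[[0,-7,0,0,0.3],[0,-14,0,0,0.3],[0,-20,0,0,0.3],[0,-25,0,0,0.3],[0,-30,0,0,0.3]]' 20;python3 -m inch '[[0,-3,0,0,0.3],[0,-6,0,0,0.3],[0,-9,0,0,0.3],[0,-12,0,0,0.3],[0,-15,0,0,0.3]]' 20
python3 - <<'E'
from h import *
b,q=grab('side','s4.png')
print(get_state()['tcp_pos'])
P=np.array([.533,-.363]);T=get_state()['tcp_pos'][:2];d=P-T;print('peg in tool',d@[.4965,.868],d@[.868,-.4965])
u=proj(q,[.56,-.38,.13]).astype(int)
v=cv2.resize(np.ascontiguousarray(b[u[1]-60:u[1]+50,u[0]-60:u[0]+60]),None,fx=4,fy=4,interpolation=2)
cv2.imwrite('pics/c4.png',v[...,::-1])
E
```

```text
t: 5.95
tcp_pos: [0.5848, -0.3932, 0.1282]
tool_rot: [0.865, 0.502, -0.0, -0.001]
ft_force: [-0.7, 0.3, -1.3]
gripper_width: 0.66
t: 6.45
tcp_pos: [0.561, -0.3795, 0.131]
tool_rot: [0.865, 0.502, 0.001, 0.002]
ft_force: [5.2, -3.5, 2.2]
gripper_width: 0.659
t: 6.95
tcp_pos: [0.5469, -0.3714, 0.1291]
tool_rot: [0.865, 0.502, -0.0, -0.0]
ft_force: [4.3, -0.9, 1.3]
gripper_width: 0.658
[ 0.5464307  -0.37119157  0.12912081]
peg in tool 0.0004419384529501444 -0.01572495631683596
```

View pics/c4.png

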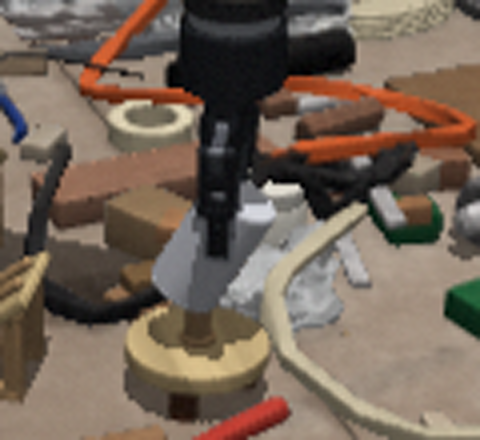

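The cup is pivoting on the peg, its tilt reduced to about 28° and the force about 5 N. Continuing the pull until it is upright.

```bash
python3 -m inch '[[0,-4,0,0,0.3],[0,-8,0,0,0.3],[0,-12,0,0,0.3],[0,-16,0,0,0.3],[0,-20,0,0,0.3]]' 20; python3 -m inch '[[0,-3,0,0,0.3],[0,-6,0,0,0.3],[0,-9,0,0,0.3],[0,-9,0,0,0.3]]' 20
python3 - <<'E'
from h import *
b,q=grab('side','s5.png');a,p=grab('wrist','w5.png')
P=np.array([.533,-.363]);T=get_state()['tcp_pos'];d=P-T[:2];print(T,'peg in tool',d@[.4965,.868],d@[.868,-.4965])
u=proj(q,[.54,-.37,.13]).astype(int)
v=cv2.resize(np.ascontiguousarray(b[u[1]-50:u[1]+50,u[0]-50:u[0]+50]),None,fx=4,fy=4,interpolation=2)
o=np.zeros((400,800,3),np.uint8);o[:,:400]=v;o[:300,400:]=cv2.resize(a,(400,300));cv2.imwrite('pics/c5.png',o[...,::-1])
for n,X in(('foot',[.533,-.363,.045]),('up at tcp',[*T[:2],.045]),('top',[*T[:2],.16])): print(n,(proj(q,X)-u+50)*4)
E
```

```text
t: 7.5
tcp_pos: [0.5291, -0.3612, 0.1288]
tool_rot: [0.865, 0.502, -0.0, -0.0]
ft_force: [4.3, -2.2, -2.3]
gripper_width: 0.665
t: 7.9
tcp_pos: [0.5214, -0.3569, 0.1292]
tool_rot: [0.865, 0.502, -0.0, -0.0]
ft_force: [3.1, -0.8, -2.7]
gripper_width: 0.658
[ 0.52156559 -0.35695529  0.12921747] peg in tool 0.0004303754200567907 0.012926262891851665
foot [184.45931557 296.97618446]
up at tcp [167.36999253 295.4417743 ]
top [171.39971949 159.72634298]
```

View pics/c5.png

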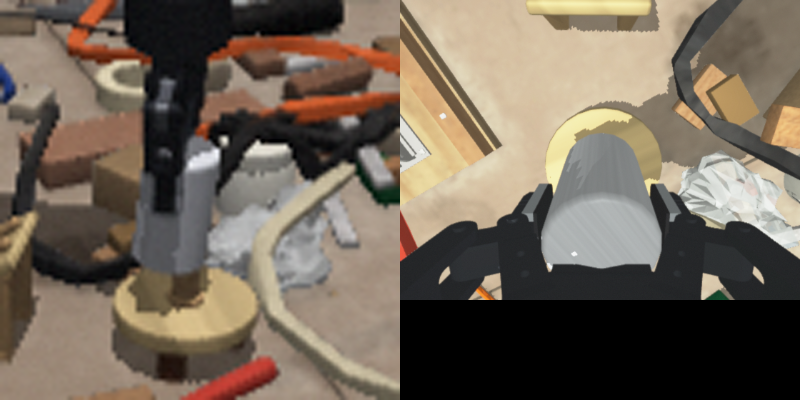

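The cup is nearly upright, still leaning about 6° by side-view contours (peg below the mouth at (188,290)). Pulling 6 mm more, then back 14 mm to centre, then lowering.

```bash
python3 -m inch '[[0,-3,0,0,0.3],[0,-6,0,0,0.3],[0,-6,0,0,0.3],[0,1,0,0,0.3],[0,8,0,0,0.3]]' 20; python3 -m inch '[[0,0,8,0,0.3],[0,0,16,0,0.3],[0,0,23,0,0.3],[0,0,28,0,0.3],[0,0,30,0,0.3]]' 20; python3 -m inch '[[0,0,0,0,0.3]]' 20
python3 - <<'E'
from h import *
b,q=grab('side','s6.png');a,p=grab('top','t6.png')
T=get_state()['tcp_pos'];P=np.array([.533,-.363]);d=P-T[:2];print(T,d@[.868,-.4965])
u=proj(q,[.535,-.365,.1]).astype(int);w=proj(p,[.535,-.365,.1]).astype(int)
v=[cv2.resize(np.ascontiguousarray(i[k[1]-40:k[1]+40,k[0]-40:k[0]+40]),None,fx=5,fy=5,interpolation=2) for i,k in((b,u),(a,w))]
cv2.imwrite('pics/c6.png',np.hstack(v)[...,::-1])
f=lambda X:(proj(q,X)-u+40)*5
print(f([.533,-.363,.045]),f([.533,-.363,.145]))
E
```

```text
t: 8.5
tcp_pos: [0.5284, -0.3609, 0.1294]
tool_rot: [0.865, 0.502, -0.0, -0.001]
ft_force: [-0.3, -0.1, -0.1]
gripper_width: 0.66
t: 9.0
tcp_pos: [0.5282, -0.3608, 0.0982]
tool_rot: [0.865, 0.502, -0.0, -0.001]
ft_force: [-0.3, -0.6, -0.4]
gripper_width: 0.662
t: 9.1
tcp_pos: [0.5285, -0.3609, 0.0989]
tool_rot: [0.865, 0.502, -0.0, -0.0]
ft_force: [-0.5, -0.4, -0.5]
gripper_width: 0.655
[ 0.52892775 -0.36115633  0.09959945] 0.0044500974211393865
[195.57414446 281.22023057] [200.74337729 134.35545708]
```

View pics/c6.png

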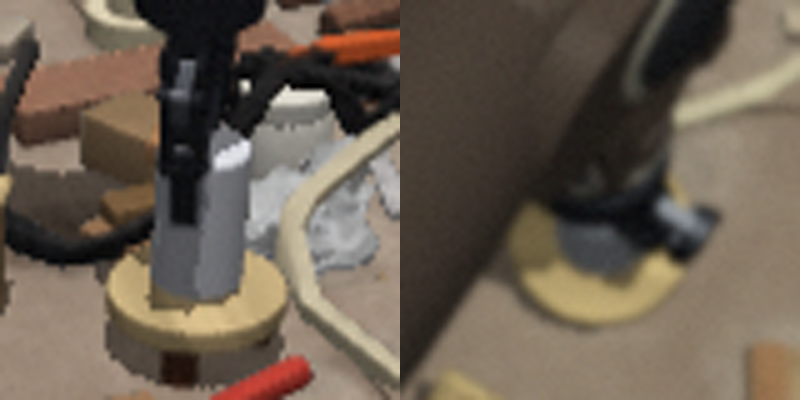

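The cup is almost vertical, its rim a few mm above the board at (198,298). Creeping down with force watch.

```bash
python3 -m inch '[[0,2,1,0,0.3],[0,3,2,0,0.3],[0,3,3,0,0.3],[0,3,4,0,0.3],[0,3,4,0,0.3]]' 20; python3 -m inch '[[0,0,1,0,0.3],[0,0,2,0,0.3],[0,0,2,0,0.3]]' 20; python3 -m inch '[[0,0,1,0,0.3],[0,0,2,0,0.3],[0,0,2,0,0.3]]' 20
```

```text
t: 9.7
tcp_pos: [0.5313, -0.3625, 0.095]
tool_rot: [0.865, 0.502, -0.0, -0.0]
ft_force: [0.2, 0.3, -1.2]
gripper_width: 0.663
t: 10.0
tcp_pos: [0.5313, -0.3625, 0.0931]
tool_rot: [0.865, 0.502, -0.0, -0.0]
ft_force: [0.5, -0.6, -0.8]
gripper_width: 0.66
t: 10.3
tcp_pos: [0.5315, -0.3626, 0.0923]
tool_rot: [0.865, 0.502, 0.0, 0.0]
ft_force: [-1.6, 0.8, 5.1]
gripper_width: 0.662
```

Contact was felt (5 N upward). Press a little more to seat the rim flat.

```bash
python3 -m inch '[[0,0,1,0,0.3],[0,0,2,0,0.3],[0,0,2,0,0.3]]' 20; python3 -m inch '[[0,0,1,0,0.3],[0,0,1,0,0.3],[0,0,1,0,0.3]]' 20
```

```text
t: 10.6
tcp_pos: [0.5317, -0.3628, 0.0922]
tool_rot: [0.865, 0.502, 0.001, 0.001]
ft_force: [-4.9, 4.0, 15.0]
gripper_width: 0.659
t: 10.9
tcp_pos: [0.5317, -0.3628, 0.0921]
tool_rot: [0.865, 0.502, 0.001, 0.002]
ft_force: [-5.4, 4.6, 19.7]
gripper_width: 0.661
```

```bash
python3 -m inch '[[0,0,-3,0,0.3],[0,0,-4,0,0.3],[0,0,-4,0,0.7],[0,0,-4,0,0.75],[0,0,-4,0,0.8]]' 20; python3 -m inch '[[0,0,0,0,1],[0,0,0,0,1],[0,0,0,0,1],[0,0,0,0,1]]'; python3 -m inch '[[0,0,-15,0,1],[0,0,-40,0,1],[0,0,-80,0,1],[0,0,-120,0,1],[0,0,-160,0,1]]';python3 -m inch '[[0,-50,0,0,1],[0,-100,0,0,1],[0,-150,0,0,1],[0,-150,0,0,1]]'
python3 - <<'E'
from h import *
b,q=grab('side','s7.png');a,p=grab('top','t7.png')
u=proj(q,[.535,-.365,.1]).astype(int);w=proj(p,[.48,-.25,.1]).astype(int)
v=[cv2.resize(np.ascontiguousarray(i[k[1]-r:k[1]+r,k[0]-r:k[0]+r]),(400,400),interpolation=2) for i,k,r in((b,u,40),(a,w,90))]
cv2.imwrite('pics/c7.png',np.hstack(v)[...,::-1])
f=lambda X:(proj(q,X)-u+40)*5
g=lambda X:(proj(p,X)-w+90)*400/180
print(f([.533,-.363,.045]),f([.533,-.363,.135]),g([.533,-.363,.135]),g([.533,-.363,.045]))
t=np.load('pics/t0.npz')['im'];r=(slice(185,240),slice(155,195));bl=lambda i:np.argwhere((i[r][...,2].astype(int)-i[r][...,0])>60).mean(0);print(bl(t),bl(a))
E
```

```text
t: 11.4
tcp_pos: [0.5313, -0.3625, 0.0918]
tool_rot: [0.865, 0.502, -0.0, -0.0]
ft_force: [1.0, -0.4, 0.2]
gripper_width: 0.799
t: 11.8
tcp_pos: [0.5314, -0.3626, 0.0922]
tool_rot: [0.865, 0.502, -0.0, -0.0]
ft_force: [0.1, -0.5, -0.4]
gripper_width: 0.999
t: 12.3
tcp_pos: [0.5312, -0.3624, 0.2539]
tool_rot: [0.865, 0.502, 0.0, 0.0]
ft_force: [0.5, -0.2, 1.0]
gripper_width: 1.003
t: 12.7
tcp_pos: [0.3961, -0.2849, 0.2527]
tool_rot: [0.865, 0.501, -0.001, -0.001]
ft_force: [-0.6, 0.1, -0.1]
gripper_width: 0.999
[195.57414446 281.22023057] [200.2089597  149.53897093] [290.356718   155.49078869] [291.35218192 171.78329229]
[30.28040541 20.13513514] [nan nan]<stdin>:9: RuntimeWarning: Mean of empty slice.
  ret = um.true_divide(
```

View pics/c7.png

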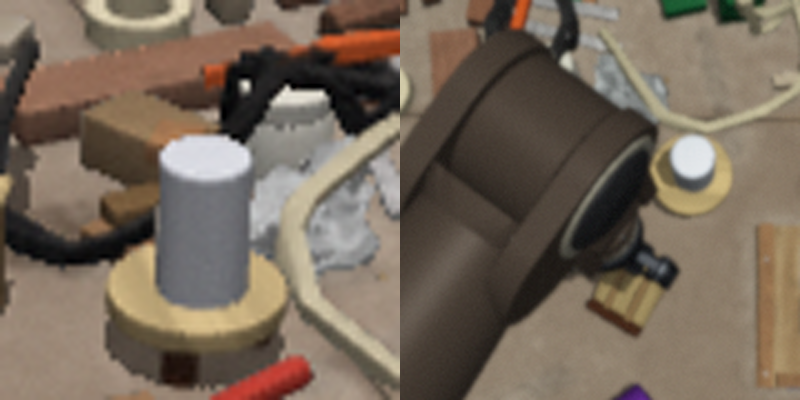

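The cup stands upright with its rim on the board, its top at about the projected (200,157). The arm hides the blue cup from the top camera, so I'm checking it in the side view.

```bash
python3 - <<'E'
from h import *
for n in('s0','s7'):
    i=np.load(f'pics/{n}.npz')['im'][165:210,220:285].astype(int);m=np.argwhere(i[...,2]-i[...,0]>60);print(n,len(m),m.mean(0),m.min(0),m.max(0))
s=get_state();print(s['ft_force'],s['joint_vel'].round(3));hand_in()
E
```

```text
s0 420 [17.45714286 30.47857143] [ 1 16] [33 57]
s7 328 [16.64329268 30.01829268] [ 1 16] [31 57]
[ 0.29687299 -0.44295883 -0.24681312] [ 0.005  0.047  0.051 -0.011  0.     0.   ]
the job is handed in; nothing more can be done
```

The bare metal cup is standing mouth down over the peg, rim on the stand's board and released. I handed the job in at about 12.8 s of the 35 s; `hand_in` gave no verdict.

- **Method:** I gripped the cup near its closed end with 20 N and lifted it out of the cradle. The tool can't tilt, so I hooked the cup's low rim on the peg and pulled back until the cup turned upright between the pads. Then I centred it and lowered it in 1–2 mm steps until it touched the board. I pressed to about 20 N to seat the rim, eased off, and opened the gripper.
- **Metal cup, last pictures:** It stands upright on the board, its top within a few millimetres of where the peg's axis should be. The force on the tool was near zero, and the gripper was about 16 cm clear.
- **Blue cup:** The last top-view check failed because the arm blocked that camera. In the side view its outline and centre are within 1–2 pixels of the start. About 20% fewer blue pixels were visible; I did not find out why. I saw no sign that it moved.

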